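# Turn the condiment carousel until the red-lidded jar faces front, and hold it there

### The arm

A 7-joint arm with a two-finger parallel gripper is mounted at the origin on a cart in front of the work surface, level with it; the furniture and walls round the work are solid. World frame = base frame: x ahead of the robot, y to its left, z up, the work surface at z = 0. Lengths are in m, angles in degrees, forces in N, time in s.
With the tool pointing down it reaches from about 0.425 to 0.8 m from the base axis. Payload 8.3 kg.
Tool frame: the origin (TCP) lies between the finger pads, 19 mm behind the fingertips; this is the grasp point; z points along the fingers, y is the direction in which the jaws open and shut (so a half turn about z gives the same grasp; the last joint's range is limited). The gripper opens to 85 mm and grips with 20 to 120 N. Pads are 22 mm wide; open, the fingers measure 114 mm over their backs; the gripper's body (76 mm by 85 mm) begins 54 mm behind the grasp point. The pads swing forward as they close: fully open they stand 13 mm farther back than shut.
Start: joints at [-73.677, 21.967, 0.94, 78.501, -0.361, 79.538, -2.664], TCP at [0.213, 0.588, 0.25] pointing down, gripper open.
Joint ranges: [-169.22, 169.22], [-14.56, 117.87], [-87.37, 89.26], [10.42, 133.3], [-82.24, 262.24], [0.94, 117.77], [-172.7, 172.7]. Speed limits (degrees/s): [136.94, 136.94, 172.46, 172.46, 180, 180, 180].

### API

Orientations are given as [roll, pitch, yaw] about the fixed x, y, z axes, in that order (R = Rz(yaw) Ry(pitch) Rx(roll)).
In Python, from workcell import r, viewer, workorder gives the robot as it stands. The module is installed in compiled form; this text tells all that it offers.
- The arm moves only by the tool apply_moves, never from a script. Its argument "targets" is a list that holds one entry, the list of rows, each a list of 6 numbers: the shift along the tool's x, y, z in mm, then the turn, a rotation vector about the tool's x, y, z in degrees. In form: [[[dx, dy, dz, wx, wy, wz], ...]]. A call has exactly 5 rows; each row shifts and turns the commanded pose from where the row before left it, along the tool's axes as they then stand; what a row does not reach is not made up. A row lasts 1/8 s, in which the tool goes at most 62.5 mm and 10.7 degrees, less where a joint would pass 70% of its speed; a pose out of reach is approached as far as the arm can. A call is refused whole if a number of a shift passes 62.5 or a number of a turn 10.7, either way. A call with a gripper value outside its range is refused whole. "gripper" is the finger opening in mm, from 0 to 85.4, set as the call begins (left out, the last holds). The fingers move at their own pace and stop on an object; the grip force is fixed at half the most. Time passes only in rows, so rows that do not move let the fingers close, or fill a call up. It gives the time, the measured TCP pose, the force and the opening at its end, in the units of the state.
- r.get_obs(): the state, without advancing time (a new reading comes with each control period).
- viewer.read_camera(name): name is "scene" or "side" or "wrist"; returns a dict with "frame" (420x560x3 uint8, red, green, blue), "fx", "fy", "cx", "cy" (pixels), "camera_from_world" (4x4, takes a point from world to camera coordinates). Camera axes: x right, y down, z forward; pixel columns grow to the right and rows downward; lengths in m; the calibration is good to about 2 mm. A picture is of the moment at which its call begins. There is no depth.
- workorder.finish_job(): hands the job in, once; it reports no verdict.
The state is a dict: "time": time; "joints": joint angles; "joint_vel": joint speeds; "effort": joint torques, N m; "tcp_pos": TCP position; "tcp_rot": TCP orientation; "wrist_force": force on the tool from outside, world axes, zero at the start; "ft_torque": the same for the moment, N m; "opening": opening from 0.0 (shut) to 1.0 (fully open).
Only numpy, scipy, OpenCV 4.12 (cv2) and the standard library are available. Lean on these libraries where they do the work, as an engineer would, in place of code of your own. Each camera call takes 0.05 s, during which the arm holds its last target. There are 200 camera calls.

### The job

Grip the condiment carousel by the blue handle on top, a finger on each side of the bar, and turn it until the jar with the red lid stands right in line behind the yellow arrow on the foot, then keep gripping the handle to hold the turntable still: the job finishes while you are holding it. Turn it only by the handle, without touching the dish or the jars on it; the jars all stay standing in their pockets. Leave the other things on the table where they are.

Things in the scene. Friction and masses are not known exactly. Their poses are not given: they have to be found in the camera images.
- carousel_foot: fixed black round foot of the carousel, 236 mm across, 12 mm high; origin on the table on the carousel's turning axis. A black tongue 34 mm wide reaches out to 188 mm from the axis along the foot's own -x, which is the carousel's front (towards the robot, up to 25 degrees aside); on the tongue a flat yellow arrow points inwards along +x to the axis
- front_spot (a point): on the foot's frame: the point 92 mm in front of the axis (foot's -x), in line behind the arrow, at the dish's top (26 mm up). The centre of the pocket that faces front lies over it. It does not turn with the dish
- dish: wooden round dish, 272 mm across, from 16 to 26 mm above the table, turning with the handle; origin on the turning axis at table height. Four pockets, each a wooden ring 12 mm high and 75 mm across, 67 mm inside, their centres 92 mm from the axis along the dish's +x, +y, -x and -y
- handle: blue bar on top of the steel post (18 mm thick) on the axis, fixed to the dish: 96 mm long along its own x, 20 mm thick along y (a steel core between two blue cheeks), from 164 to 200 mm above the table, sides flat; free all round (the jars' tops are 101 mm above the table). Origin on the turning axis at table height; same axes as the dish. Pinch it across its 20 mm, one finger on each cheek
- cheek_a: the blue cheek on the handle's +y side, 96 x 7 x 36 mm, fixed to it; its outer face is 10 mm from the middle; origin and axes as the handle's
- cheek_b: the same on the handle's -y side; origin and axes as the handle's
- handle_grip (a point): middle of the blue bar, on the turning axis, 182 mm above the table
- spindle (a joint): angle of dish and handle on the vertical axis, rad, 0 at the start, growing counter-clockwise from above. Turns easily either way, no stop within nearly two turns, no spring, stays about where it is let go; bearing friction about 0.03 N m plus a damping drag of 0.15 N m per rad/s; the grip is slightly springy, so a moment (0.5 s) after a stop lets it settle
- red_jar: loose glass jar with red lid and cream-coloured contents, 62 mm across, 75 mm high, in a pocket of the dish; origin at the centre of its underside, z up
- grey_jar_1: loose glass jar with light grey lid, 62 mm across, 75 mm high, in a pocket; origin at the centre of its underside, z up
- grey_jar_2: another such jar with light grey lid, 62 mm across, 75 mm high, in a pocket; origin at the centre of its underside, z up
- grey_jar_3: a third such jar with light grey lid, 62 mm across, 75 mm high, in a pocket; origin at the centre of its underside, z up
- plate_curd: bystander: plate with white curd, 191 mm across, 21 mm high, on the next table at the far left, whose top is 3 mm higher; origin at the centre of its underside
- spoon: bystander: teaspoon 132 mm long, lying left of the carousel; origin under its middle
- timer: bystander: red and white kitchen timer, 66 mm across, 57 mm high, right of the carousel; origin at the centre of its underside
- mug: bystander: dotted mug, 82 mm across, 91 mm high, behind on the left; origin under its middle
- log_book: bystander: note book 210 x 151 x 12 mm, lying at the right; origin under its middle
- marker: bystander: marker pen 135 mm long, lying on the note book; origin under its middle

How it is judged:
By the outcome, as a careful person would: the job done as asked, in the order asked, and still so for the second after the job is handed in, while the arm keeps its last pose, push and grip.
It also fails if it takes over 51 s, if anything falls off the work surface, if the arm or the gripper's body presses on something with over 40 N, if the wrist force passes 120 N, or if a joint passes its speed limit or range.

## Working session

There is one attempt and no reset: what is moved stays moved. The work goes in short steps, Python scripts to look and compute and a tool call to move; the robot and the scene stay as the last step left them, time stands still between calls to the robot, and variables do not carry over. Pictures are saved under pics/ and viewed, about 8 in all and at most 12, crops included, and the job is handed in when it is done.

Besides the shell and the picture viewer there is one more tool, called after "Call:" as name([rows], argument=value, ...), one row to a line, values as JSON. apply_moves: Moves the arm, as the interface text tells. Its arguments: {"type":"object","properties":{"targets":{"type":"array","items":{"type":"array","items":{"type":"array","items":{"type":"number"}}}},"gripper":{"type":"number"}},"required":["targets"]}

```bash
mkdir -p pics
python3 - <<'E'
from workcell import r, viewer
import cv2,pickle
o=r.get_obs();print({k:o[k] for k in('time','tcp_pos','tcp_rot','opening')})
for n in("scene","side","wrist"):
    d=viewer.read_camera(n);pickle.dump(d,open(f'pics/{n}0.pkl','wb'));cv2.imwrite(f'pics/{n}0.png',d['frame'][:,:,::-1])
    print(n,d['fx'],d['cx'],d['cy'],d['camera_from_world'])
E
```

```text
{'time': 0.0, 'tcp_pos': array([0.21281718, 0.5871678 , 0.2489765 ]), 'tcp_rot': array([-1.79888615e+02, -1.54440432e-04,  1.60077565e+02]), 'opening': 1.000490905230249}
scene 489.2381600974866 275.56493268479187 208.81149603589046 [[-0.79688096 -0.60388055  0.01757873  0.48293281]
 [-0.39167879  0.49426831 -0.77607124  0.27227506]
 [ 0.45996571 -0.62532161 -0.63040021  1.77864897]
 [ 0.          0.          0.          1.        ]]
side 488.14896370821305 282.3578531585474 215.69810337650068 [[ 0.97863598 -0.20534725 -0.01020381 -0.51203932]
 [-0.09414711 -0.4034572  -0.91014208  0.20519919]
 [ 0.18277837  0.89165845 -0.41417058  1.51741637]
 [ 0.          0.          0.          1.        ]]
wrist 344.86021767995766 280.11420778622295 204.65487886043204 [[ 0.34055268  0.94022417 -0.0015412  -0.62230062]
 [ 0.89385308 -0.3232476   0.3107051  -0.04061458]
 [ 0.29163426 -0.10718907 -0.95050511  0.38172778]
 [ 0.          0.          0.          1.        ]]
```

View pics/scene0.png

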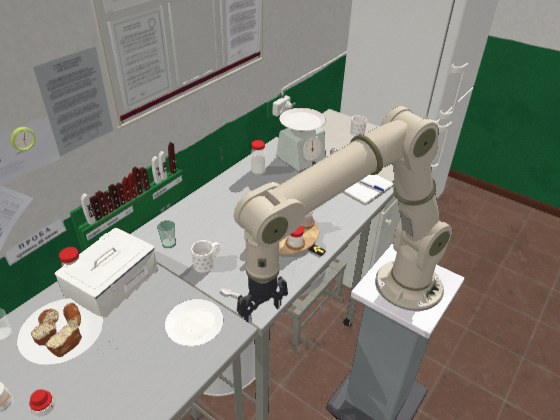

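View pics/side0.png

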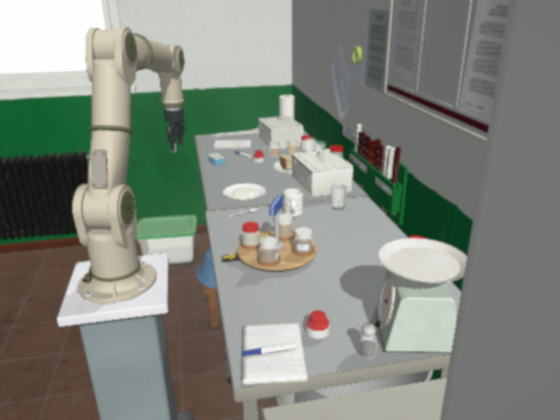

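The scene view is mostly blocked by the arm. The side view shows the carousel whole: the handle is near (277,207), the red lid near (250,229) and the arrow near (230,257). I'll enlarge that part.

Run:
```python
import cv2
a=cv2.imread('pics/side0.png')[185:285,210:330]
b=cv2.imread('pics/scene0.png')[215:275,270:340]
cv2.imwrite('pics/c0.png',cv2.resize(a,None,fx=6,fy=6,interpolation=cv2.INTER_CUBIC))
```

```text
(no output)
```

View pics/c0.png

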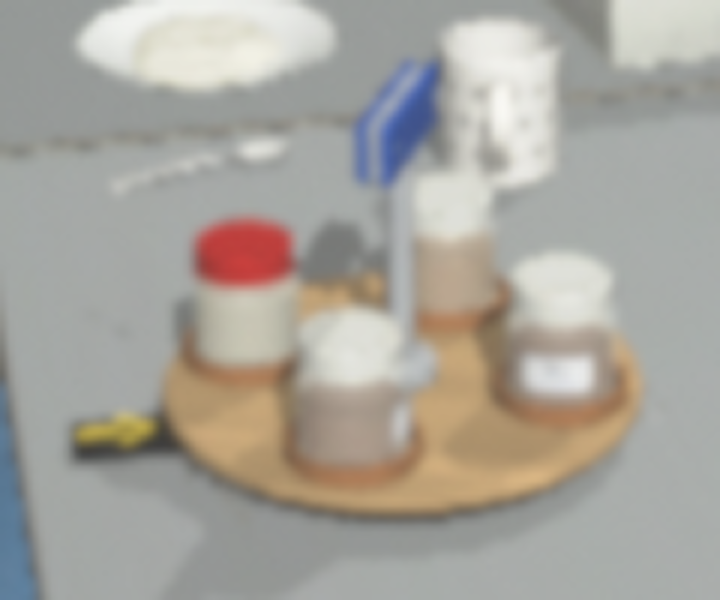

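```bash
cat > h.py <<'E'
import numpy as np
def proj(d,P):
    P=np.atleast_2d(P);c=(d['camera_from_world']@np.c_[P,np.ones(len(P))].T).T
    return np.c_[d['fx']*c[:,0]/c[:,2]+d['cx'],d['fy']*c[:,1]/c[:,2]+d['cy']]
def back(d,uv,z):
    M=d['camera_from_world'];R,t=M[:3,:3],M[:3,3];c=-R.T@t
    v=R.T@np.array([(uv[0]-d['cx'])/d['fx'],(uv[1]-d['cy'])/d['fy'],1]);return c+v*(z-c[2])/v[2]
E
python3 - <<'E'
import pickle,numpy as np
from h import *
from scipy.optimize import least_squares
d=pickle.load(open('pics/side0.pkl','rb'))
f=lambda x,y:(210+x/6-.4,185+y/6-.4)
lids=np.array([back(d,f(*p),.101)[:2] for p in[(244,237),(350,327),(562,270),(455,187)]])
print(lids,lids.mean(0))
c=lids.mean(0);v=lids-c;print(np.linalg.norm(v,axis=1),np.degrees(np.arctan2(v[:,1],v[:,0])))
for p,z in[((157,427),.012),((78,437),.012),((73,442),.012)]:
    q=back(d,f(*p),z)[:2]-c;print(q,np.linalg.norm(q),np.degrees(np.arctan2(q[1],q[0])))
a,b=back(d,f(412,63),.2),back(d,f(362,125),.2);print('handle top-left edge',a,b,np.degrees(np.arctan2(*(a-b)[1::-1])))
a,b=back(d,f(438,67),.2),back(d,f(385,130),.2);print('handle right edge',a,b,np.degrees(np.arctan2(*(a-b)[1::-1])))
E
```

```text
[[ 0.43606448  0.10852661]
 [ 0.4745158  -0.01411243]
 [ 0.6003891   0.02705333]
 [ 0.5663426   0.14800824]] [0.51932799 0.06736894]
[0.09288039 0.0929911  0.09053315 0.09334383] [ 153.69652879 -118.80941166  -26.44337988   59.75681369]
[-0.14272302 -0.00647391] 0.14286977430271786 -177.4028444765605
[-0.18694065 -0.00799643] 0.18711159855170292 -177.55065159623533
[-0.19018819 -0.01302232] 0.19063349073242838 -176.08303241890317
handle top-left edge [0.53298424 0.1028795  0.2       ] [0.49006864 0.02360781 0.2       ] 61.570054404774915
handle right edge [0.54580688 0.09380974 0.2       ] [0.50062927 0.01430033 0.2       ] 60.39455933288635
```

Measured: axis about (0.519, 0.067), handle direction about 61°, red pocket about 152°, arrow side about 182.7°. That means a CCW turn of about 31°. I'll move over the handle first and turn the tool afterwards.

Call:
apply_moves([
  [[-31, -25.6, -2, 0, 0, 0], [-31, -25.6, -2, 0, 0, 0], [-31, -25.6, -2, 0, 0, 0], [-31, -25.6, -2, 0, 0, 0], [-31, -25.6, -2, 0, 0, 0]],
], gripper=85)

```text
time: 0.78
tcp_pos: [0.3156, 0.413, 0.2598]
tcp_rot: [-180.0, -0.0, 160.1]
wrist_force: [-0.5, -0.0, -0.6]
opening: 0.994
```

Call:
apply_moves([
  [[-31, -25.6, -2, 0, 0, 0], [-31, -25.6, -2, 0, 0, 0], [-31, -25.6, -2, 0, 0, 0], [-31, -25.6, -2, 0, 0, 0], [-31, -25.6, -2, 0, 0, 0]],
])

```text
time: 1.4
tcp_pos: [0.4175, 0.24, 0.2699]
tcp_rot: [-180.0, -0.0, 160.1]
wrist_force: [-0.1, -0.6, -0.0]
opening: 0.995
```

Call:
apply_moves([
  [[-31, -25.6, -2, 0, 0, 9.9], [0, 0, 0, 0, 0, 9.9], [0, 0, 0, 0, 0, 9.9], [0, 0, 0, 0, 0, 9.9], [0, 0, 0, 0, 0, 9.9]],
])

```text
time: 2.02
tcp_pos: [0.4374, 0.2065, 0.2718]
tcp_rot: [-180.0, 0.0, 110.2]
wrist_force: [0.2, 0.8, 0.3]
opening: 0.994
```

Call:
apply_moves([
  [[0, 0, 0, 0, 0, 9.9], [0, 0, 0, 0, 0, 9.9], [0, 0, 0, 0, 0, 9.9], [0, 0, 0, 0, 0, 9.9], [0, 0, 0, 0, 0, 9.9]],
])

```text
time: 2.65
tcp_pos: [0.4374, 0.2065, 0.2717]
tcp_rot: [-180.0, 0.0, 60.7]
wrist_force: [0.1, -0.4, -1.5]
opening: 0.992
```

Run:
```python
from workcell import r, viewer
import cv2,pickle
o=r.get_obs();print({k:o[k] for k in('time','tcp_pos','tcp_rot','joints')})
for n in("scene","side","wrist"):
    d=viewer.read_camera(n);pickle.dump(d,open(f'pics/{n}1.pkl','wb'));cv2.imwrite(f'pics/{n}1.png',d['frame'][:,:,::-1])
```

```text
{'time': 2.65, 'tcp_pos': array([0.43741605, 0.2065249 , 0.27174454]), 'tcp_rot': array([-1.79981710e+02,  2.98633260e-02,  6.07467571e+01]), 'joints': array([-48.91786639,   3.43188834,  20.95894343,  98.61803531,
        -1.25257707,  78.21440679, -56.98987305])}
```

View pics/wrist1.png

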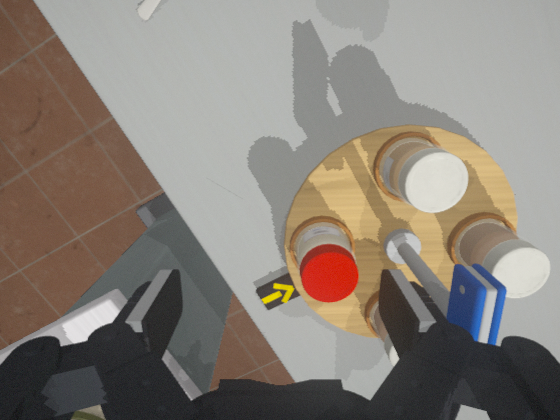

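The wrist view shows the whole carousel: the arrow near (277,292), the red lid near (329,273), and the handle near (475,300). I'll enlarge it and measure.

Run:
```python
import cv2,pickle,numpy as np
from h import *
from scipy.optimize import least_squares
im=cv2.imread('pics/wrist1.png');d=pickle.load(open('pics/wrist1.pkl','rb'))
cv2.imwrite('pics/c1.png',cv2.resize(im[250:350,430:560],None,fx=6,fy=6,interpolation=cv2.INTER_CUBIC))
hsv=cv2.cvtColor(im,cv2.COLOR_BGR2HSV)
w=cv2.inRange(hsv,(8,60,80),(22,200,255));w[:, :280]=0;w[345:]=0
w=cv2.morphologyEx(w,cv2.MORPH_OPEN,np.ones((3,3)))
cs=max(cv2.findContours(w,cv2.RETR_EXTERNAL,cv2.CHAIN_APPROX_NONE)[0],key=cv2.contourArea)[:,0]
P=np.array([back(d,p,.026)[:2] for p in cs])
f=lambda q:np.linalg.norm(P-q,axis=1)-.136
s=least_squares(f,[.519,.067],loss='cauchy',f_scale=.001);c=s.x;print('dish axis',c,(abs(s.fun)<.002).sum(),len(P))
y=cv2.inRange(hsv,(24,150,120),(35,255,255));y[:250]=0;y[310:]=0
v,u=np.nonzero(y);A=np.array([back(d,(a,b),.012)[:2] for a,b in zip(u,v)])
m=A.mean(0);q=m-c;print('arrow',len(A),m,np.linalg.norm(q),np.degrees(np.arctan2(q[1],q[0])))
_,_,V=np.linalg.svd(A-m);print('arrow pca',np.degrees(np.arctan2(*V[0][::-1])))
rd=cv2.inRange(hsv,(0,200,150),(6,255,255))|cv2.inRange(hsv,(174,200,150),(180,255,255))
k=max(cv2.findContours(rd,0,1)[0],key=cv2.contourArea);print('red',cv2.boundingRect(k),cv2.minEnclosingCircle(k))
```

```text
dish axis [0.51524171 0.05912107] 418 859
arrow 327 [0.35492127 0.06080579] 0.16032929739154356 179.39793199414885
arrow pca 179.8233784022021
red (302, 251, 56, 51) ((329.6428527832031, 276.21429443359375), 28.054170608520508)
```

View pics/c1.png

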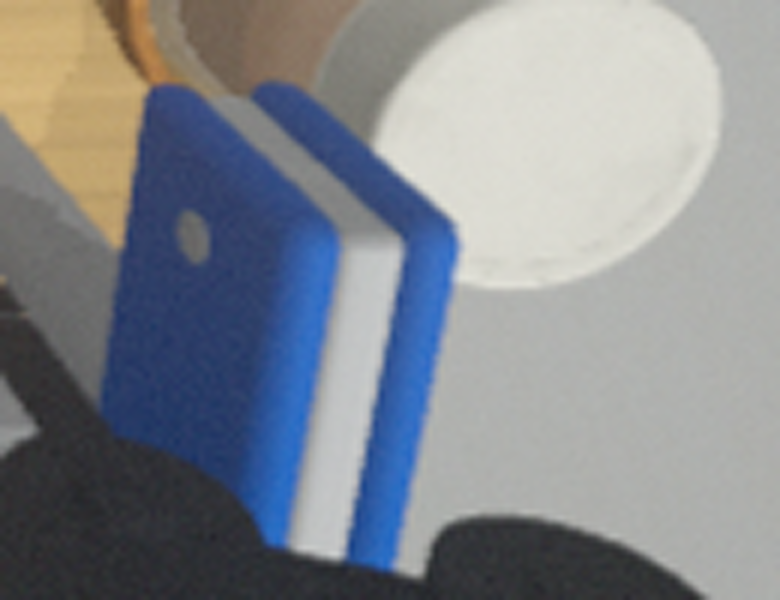

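Run:
```python
import cv2,pickle,numpy as np
from h import *
d=pickle.load(open('pics/wrist1.pkl','rb'))
f=lambda p:(430+p[0]/6-.4,250+p[1]/6-.4)
E=[]
for a,b in[((332,240),(272,545)),((343,240),(290,550)),((403,240),(350,560)),((458,245),(395,570))]:
    A,B=back(d,f(a),.2),back(d,f(b),.2);E.append((A,B));print(A[:2],B[:2],np.degrees(np.arctan2(*(A-B)[1::-1])))
A=(E[0][0]+E[3][0])/2;print('end mid',A)
for th in(59,60,61,62):
    t=np.radians(th);print(th,A[:2]+.048*np.array([np.cos(t),np.sin(t)]),A[:2]-.048*np.array([np.cos(t),np.sin(t)]))
# pocket ring/lid check: red lid boundary fit with top disc
im=cv2.imread('pics/wrist1.png');hsv=cv2.cvtColor(im,cv2.COLOR_BGR2HSV)
g=cv2.inRange(hsv,(0,0,205),(180,30,255));g[:120]=0
rd=cv2.inRange(hsv,(0,200,150),(6,255,255))|cv2.inRange(hsv,(174,200,150),(180,255,255))
for m,box in((rd,None),):
    k=max(cv2.findContours(m,0,1)[0],key=cv2.contourArea)[:,0]
    P=np.array([back(d,p,.101)[:2] for p in k]);(c,rr)=cv2.minEnclosingCircle((P*1000).astype(np.float32));print('red lid',c,rr)
    q=np.array(c)/1000-[.5152,.0591];print(np.linalg.norm(q),np.degrees(np.arctan2(q[1],q[0])))
```

```text
[0.53256267 0.10211165] [0.5135186  0.06674732] 61.6970750622422
[0.53361092 0.10153004] [0.51509991 0.06507482] 63.07973340372832
[0.53932856 0.09835769] [0.52069154 0.06037813] 63.8622580248778
[0.54437766 0.09484224] [0.52478789 0.0565051 ] 62.93357243181
end mid [0.53847016 0.09847695 0.2       ]
59 [0.56319199 0.13962098] [0.51374833 0.05733291]
60 [0.56247016 0.14004616] [0.51447016 0.05690773]
61 [0.56174102 0.14045869] [0.5151993 0.0564952]
62 [0.5610048  0.14085843] [0.51593553 0.05609546]
red lid (434.3677062988281, 102.2408447265625) 27.765369415283203
0.09162418997575848 151.91080113226002
```

Refined: axis (0.515, 0.058), handle at 62°, red pocket at 151.9°, front direction about 179.5°. The turn comes to about 27.6° CCW.

Call:
apply_moves([
  [[-18.3, 28.1, 0, 0, 0, 0], [-18.3, 28.1, 0, 0, 0, 0], [-18.3, 28.1, 0, 0, 0, 0], [-18.3, 28.1, 0, 0, 0, 0], [-18.3, 28.1, 0, 0, 0, -1.2]],
])

```text
time: 3.42
tcp_pos: [0.5167, 0.0577, 0.2719]
tcp_rot: [-180.0, -0.0, 62.6]
wrist_force: [-0.3, 0.6, 0.1]
opening: 0.996
```

Run:
```python
from workcell import r, viewer
import cv2,pickle
o=r.get_obs();print({k:o[k] for k in('time','tcp_pos','tcp_rot','joints')})
for n in("side","wrist"):
    d=viewer.read_camera(n);pickle.dump(d,open(f'pics/{n}2.pkl','wb'));cv2.imwrite(f'pics/{n}2.png',d['frame'][:,:,::-1])
```

```text
{'time': 3.425, 'tcp_pos': array([0.51665079, 0.0576566 , 0.27194731]), 'tcp_rot': array([-1.79990796e+02, -6.57299482e-04,  6.25809313e+01]), 'joints': array([-36.48870523,   8.54820658,  30.12573276,  93.9724816 ,
        -4.36958502,  78.65962353, -33.19774749])}
```

View pics/wrist2.png

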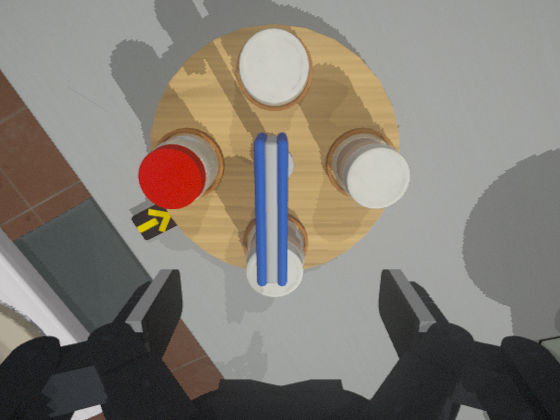

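The wrist view shows the handle upright, columns 255–288 and rows 132–286, between the open fingers and slightly left of their middle. The arrow is near (155,222) and the red lid near (172,177). Fitting again from here.

```bash
cat > m.py <<'E'
import cv2,pickle,numpy as np,sys
from h import *
from scipy.optimize import least_squares
def run(n):
    im=cv2.imread(f'pics/wrist{n}.png');d=pickle.load(open(f'pics/wrist{n}.pkl','rb'));hsv=cv2.cvtColor(im,cv2.COLOR_BGR2HSV)
    w=cv2.inRange(hsv,(8,60,80),(22,200,255));w[:20]=0;w[275:]=0;w[:,:145]=0;w[:,405:]=0;w[250:,:200]=0
    cs=cv2.convexHull(max(cv2.findContours(cv2.morphologyEx(w,cv2.MORPH_OPEN,np.ones((3,3))),cv2.RETR_EXTERNAL,cv2.CHAIN_APPROX_NONE)[0],key=cv2.contourArea))[:,0]
    P=np.array([back(d,p,.026)[:2] for p in cs])
    s=least_squares(lambda q:np.linalg.norm(P-q,axis=1)-.136,[.515,.058],loss='cauchy',f_scale=.001);c=s.x
    print('dish axis',c,(abs(s.fun)<.002).sum(),len(P))
    ang=lambda q:np.degrees(np.arctan2(q[1],q[0]))
    y=cv2.inRange(hsv,(24,130,100),(35,255,255));y[:,:100]=0;y[:,260:]=0
    y=cv2.morphologyEx(y,cv2.MORPH_OPEN,np.ones((2,2)));v,u=np.nonzero(y)
    A=np.array([back(d,(a,b),.012)[:2] for a,b in zip(u,v)]);m=A.mean(0);V=np.linalg.svd(A-m)[2][0]
    print('arrow',len(A),m,np.linalg.norm(m-c),ang(m-c)%360,'pca',ang(V)%180)
    b=cv2.inRange(hsv,(105,120,60),(125,255,255));k=max(cv2.findContours(cv2.morphologyEx(b,cv2.MORPH_CLOSE,np.ones((15,15))),0,1)[0],key=cv2.contourArea)
    H=np.array([back(d,p,.2)[:2] for p in k[:,0]]);hc,hs,ha=cv2.minAreaRect((H*1000).astype(np.float32));print('handle',hc,hs,ha)
    rd=cv2.inRange(hsv,(0,200,150),(6,255,255))|cv2.inRange(hsv,(174,200,150),(180,255,255))
    k=max(cv2.findContours(rd,0,1)[0],key=cv2.contourArea)[:,0]
    L=np.array([back(d,p,.101)[:2] for p in k]);l,rr=cv2.minEnclosingCircle((L*1000).astype(np.float32));q=np.array(l)/1000-c
    print('red',l,rr,np.linalg.norm(q),ang(q)%360)
run(sys.argv[1])
E
python3 m.py 2
```

```text
dish axis [0.51520458 0.05916923] 57 60
arrow 401 [0.35472497 0.05922876] 0.16047962022311577 179.97874882565387 pca 0.3803956115920357
handle (516.2453002929688, 60.964595794677734) (97.14492797851562, 18.996952056884766) 62.311805725097656
red (435.12200927734375, 101.22599792480469) 28.438602447509766 0.0904543543802143 152.29300450389155
```

Call:
apply_moves([
  [[1.4, -1.7, 0, 0, 0, 0.3], [0, 0, 22, 0, 0, 0], [0, 0, 22, 0, 0, 0], [0, 0, 22, 0, 0, 0], [0, 0, 22, 0, 0, 0]],
])

```text
time: 4.15
tcp_pos: [0.5149, 0.0625, 0.1832]
tcp_rot: [-180.0, -0.0, 62.2]
wrist_force: [-0.1, 0.4, 0.3]
opening: 0.994
```

Call:
apply_moves([
  [[0, 0, 0, 0, 0, 0], [0, 0, 0, 0, 0, 0], [0, 0, 0, 0, 0, 0], [0, 0, 0, 0, 0, 0], [0, 0, 0, 0, 0, 0]],
], gripper=5)

```text
time: 4.78
tcp_pos: [0.5162, 0.0607, 0.185]
tcp_rot: [179.9, -0.1, 62.0]
wrist_force: [0.1, 0.4, 6.1]
opening: 0.223
```

Call:
apply_moves([
  [[0, 0, 0, 0, 0, 0], [0, 0, 0, 0, 0, 0], [0, 0, 0, 0, 0, 0], [0, 0, 0, 0, 0, 0], [0, 0, 0, 0, 0, 0]],
])

```text
time: 5.4
tcp_pos: [0.5163, 0.0607, 0.1851]
tcp_rot: [179.9, -0.1, 62.0]
wrist_force: [-0.2, 0.2, 5.6]
opening: 0.224
```

```bash
cat > snap.py <<'E'
from workcell import r, viewer
import cv2,pickle,sys
o=r.get_obs();print({k:o[k] for k in('time','tcp_pos','tcp_rot','wrist_force','ft_torque','opening')})
for n in("side","wrist"):
    d=viewer.read_camera(n);k=sys.argv[1];pickle.dump(d,open(f'pics/{n}{k}.pkl','wb'));cv2.imwrite(f'pics/{n}{k}.png',d['frame'][:,:,::-1])
E
python3 snap.py 3
```

```text
{'time': 5.4, 'tcp_pos': array([0.51626515, 0.06068157, 0.18506041]), 'tcp_rot': array([ 1.79910630e+02, -8.72402513e-02,  6.19718245e+01]), 'wrist_force': array([-0.1669068 ,  0.15190137,  5.60158375]), 'ft_torque': array([-0.01943031, -0.05095367,  0.01024703]), 'opening': 0.22386204924033082}
```

View pics/wrist3.png

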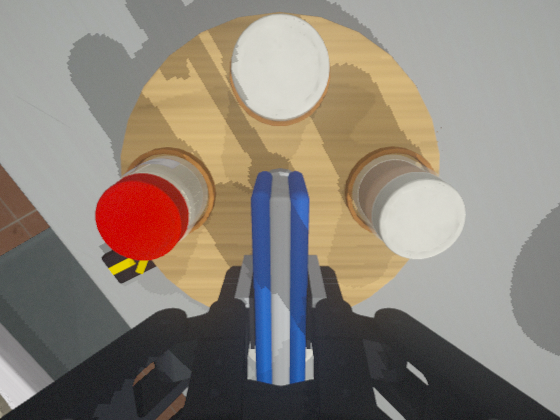

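The handle is gripped between both pads with low forces. Now I'll turn CCW slowly, which is negative about tool z.

Call:
apply_moves([
  [[0, 0, 0, 0, 0, -1], [0, 0, 0, 0, 0, -2], [0, 0, 0, 0, 0, -2], [0, 0, 0, 0, 0, -2], [0, 0, 0, 0, 0, -2]],
])

```text
time: 6.12
tcp_pos: [0.5163, 0.0607, 0.185]
tcp_rot: [179.9, -0.1, 71.0]
wrist_force: [1.8, -0.1, 5.4]
opening: 0.224
```

Call:
apply_moves([
  [[0, 0, 0, 0, 0, -2], [0, 0, 0, 0, 0, -2], [0, 0, 0, 0, 0, -2], [0, 0, 0, 0, 0, -2], [0, 0, 0, 0, 0, -2]],
])

```text
time: 6.75
tcp_pos: [0.5164, 0.0606, 0.1851]
tcp_rot: [179.9, -0.1, 81.0]
wrist_force: [1.7, 0.7, 5.0]
opening: 0.226
```

Call:
apply_moves([
  [[0, 0, 0, 0, 0, -2], [0, 0, 0, 0, 0, -2], [0, 0, 0, 0, 0, -2], [0, 0, 0, 0, 0, -1.7], [0, 0, 0, 0, 0, -1]],
])

```text
time: 7.38
tcp_pos: [0.5165, 0.0606, 0.185]
tcp_rot: [179.9, -0.0, 89.7]
wrist_force: [2.1, -0.0, 5.3]
opening: 0.227
```

Call:
apply_moves([
  [[0, 0, 0, 0, 0, 0], [0, 0, 0, 0, 0, 0], [0, 0, 0, 0, 0, 0], [0, 0, 0, 0, 0, 0], [0, 0, 0, 0, 0, 0]],
])

```text
time: 8.0
tcp_pos: [0.5165, 0.0607, 0.1851]
tcp_rot: [179.9, -0.0, 89.7]
wrist_force: [2.3, 0.1, 5.6]
opening: 0.228
```

```bash
python3 snap.py 4; python3 m.py 4
```

```text
{'time': 8.0, 'tcp_pos': array([0.51646372, 0.06065014, 0.1850749 ]), 'tcp_rot': array([ 1.79855757e+02, -3.17933148e-02,  8.96686719e+01]), 'wrist_force': array([2.28037066, 0.14169159, 5.56570735]), 'ft_torque': array([ 1.13953469e-04, -1.56188225e-01,  4.21231861e-02]), 'opening': 0.22796598716556637}
dish axis [0.5151405  0.05851746] 25 29
arrow 182 [0.36235361 0.06603012] 0.15297147982111417 177.18498390971746 pca 83.38964706619643
handle (508.82940673828125, 69.55726623535156) (85.94993591308594, 6.312757968902588) 89.46208953857422
red (424.4003601074219, 59.25514221191406) 28.336578369140625 0.09074313820367054 179.5342166795283
```

View pics/wrist4.png

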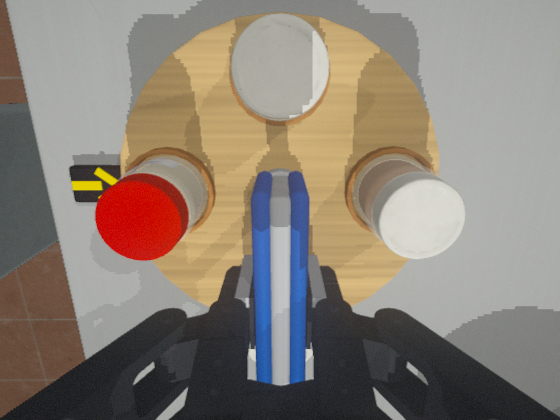

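The jars still stand in their pockets, and the dish followed the handle. The lid now hides part of the arrow, so I'll check against the stem at (72–102,185), the tongue's end corners, and the pocket rings. That view gives an independent check on the pocket position.

Run:
```python
import cv2,pickle,numpy as np
from h import *
d=pickle.load(open('pics/wrist4.pkl','rb'));im=cv2.imread('pics/wrist4.png');hsv=cv2.cvtColor(im,cv2.COLOR_BGR2HSV)
c=np.array([.5152,.0588]);ang=lambda p:np.degrees(np.arctan2(p[1],p[0]))%360
y=cv2.inRange(hsv,(24,130,100),(35,255,255));v,u=np.nonzero(y);k=(u>72)&(u<95)&(v<200)&(v>170)
A=np.array([back(d,p,.012)[:2] for p in zip(u[k],v[k])]);m=A.mean(0);print('stem',m,ang(m-c))
for x in range(76,100,6):
    g=hsv[150:215,x,2]; kk=np.nonzero(g<60)[0]+150;print(x,kk.min(),kk.max(),back(d,(x,(kk.min()+kk.max())/2),.012)[:2])
# dish rings by handle: handle ends edge cols in rows 200..300 at top z=.2
E=[]
for row in range(200,370,10):
    b=np.nonzero(cv2.inRange(hsv[row:row+1],(105,120,60),(125,255,255))[0])[0];b=b[(b>240)&(b<320)];E.append(back(d,((b.min()+b.max())/2,row),.2)[:2])
E=np.array(E);V=np.linalg.svd(E-E.mean(0))[2][0];print('handle',E.mean(0),ang(V))
a=im[140:290,60:480];cv2.imwrite('pics/c4.png',cv2.resize(a,None,fx=1.9,fy=1.9,interpolation=cv2.INTER_CUBIC))
# overlay prediction for dish x = 90-eps
s=cv2.resize(im,(800,600),interpolation=cv2.INTER_CUBIC)
for th,col in((179.7,(0,255,0)),):
  for off in(0,180,270):
    t=np.radians(th+off);pc=c+.092*np.array([np.cos(t),np.sin(t)]);q=np.linspace(0,2*np.pi,90)
    p=proj(d,np.c_[pc[0]+.0375*np.cos(q),pc[1]+.0375*np.sin(q),q*0+.038]);p=(p+.5)*[800/560,600/420]
    cv2.polylines(s,[np.round(p).astype(int)],True,col,1)
t=proj(d,[[c[0]-.188,c[1],.012],[c[0]-.136,c[1],.012]]);t=(t+.5)*[800/560,600/420];cv2.line(s,*[tuple(int(round(z)) for z in r) for r in t],(255,0,255),1)
cv2.imwrite('pics/o4.png',s)
```

```text
stem [0.34042225 0.0605074 ] 179.44029599742424
76 165 200 [0.33410706 0.06318778]
82 166 201 [0.33927424 0.06223735]
88 165 201 [0.34469711 0.06266311]
94 166 201 [0.3499568  0.06217103]
handle [0.51542702 0.07282041] 269.66504306424247
```

View pics/o4.png

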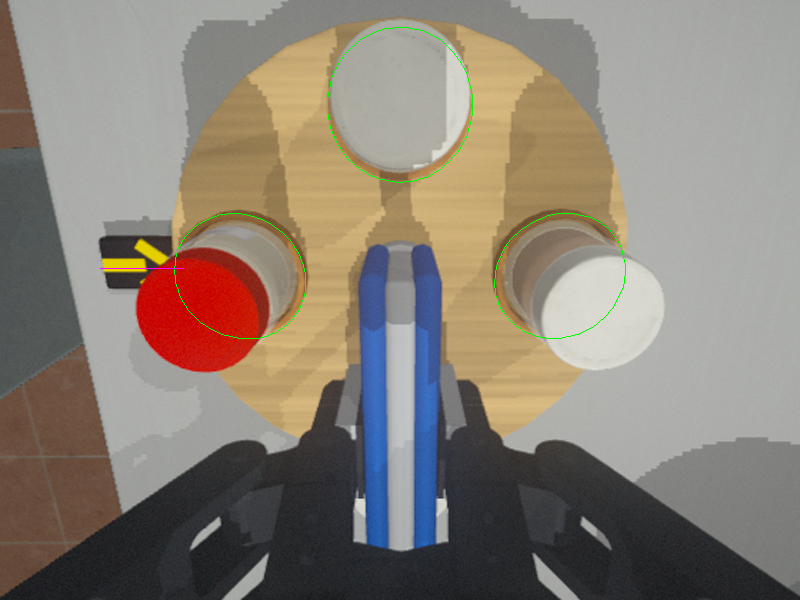

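The ring overlay matches the pockets. The red pocket is at about 179.6° and the front direction between 179.4° and 180.0°, so they agree within about half a degree. The grip is holding with low forces, so I'll hand in.

```bash
python3 -c "
from workcell import r, workorder
o=r.get_obs();print(o['time'],o['opening'],o['joint_vel'].round(2))
print(workorder.finish_job())"
```

```text
8.1 0.22412467511150824 [ 0.    0.1  -0.05  0.03 -0.05  0.04 -0.01]
the job is handed in; nothing more can be done
None
```

I pinched the blue handle across its cheeks, turned the carousel about 27.7° counter-clockwise by the handle only, and handed the job in at 8.1 s with the grip still holding.

- **Alignment:** the last wrist picture put the red jar's pocket at about 179.6°. The arrow line came out at 179.4–180.0°, so they agree within about half a degree.
- **Jars and forces:** the red jar and the two grey jars seen clearly in that picture stood in their pockets. The third grey jar was hidden under the gripper, so I did not see it at the end. The wrist force was about 6 N.
- **Other objects:** the arm kept well clear of them on its path, but I did not photograph them again afterwards.
- **Checks that disagreed:** my first estimate of the axis, from the jar lids in the side picture, was about 8 mm off and I dropped it in favour of the wrist picture's dish and handle fits. In the last picture my automatic arrow and handle-outline fits were spoiled because the lid and gripper partly hid them. I used the arrow's stem and the handle's centreline instead. The edges of the black tongue gave a line about 1° off the stem's (roughly 178.8°), probably because of its shadow.

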